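Empty the drop-bottom offcut box into its tray

TASK

Slide the wooden tray fully under the drop-bottom box, between its foot rails and up to the stop, then draw the bolt on the front of the box sideways so that the hinged floor drops open and all three offcuts fall into the tray. Leave the loaded tray under the box, let the floor do the work (do not touch the offcuts), and do not disturb the two carved animals.

Things in the scene. Friction and masses are not known exactly. Their poses are not given: they have to be found in the camera images.
- drop_box: Fixed stand with an open-topped plywood box on four legs. Origin on the bench under the box's middle; z up, -x its front (bolt side). Box outside 144 (x) x 174 (y) mm, z 185 to rim 255. Legs 24 x 16 mm at x +-130, y +-93 mm; cross rails on them along x, top z 207. Clear height under the shut floor 168 mm; open, it hangs at the back, its tip about 60 mm above the bench.
- channel (a point): Middle of the tray's entrance, at (0, -105, 20) mm in the box's frame. From here two foot rails, 24 wide and 30 mm high, run along the box's y to +150 mm, with a free channel 236 mm wide between them (x -118 to +118 mm). The tray goes in from here toward +y, under the cross rails.
- stop (a point): Middle of the near face of the stop batten (30 mm high) that closes the channel's far end, at (0, +130, 20) mm in the box's frame. With the tray's end wall against it the tray's origin lies at y = +15 mm in the box's frame; y = 0 is already fully under.
- bolt_knob (a point): Centre of the bolt's upright wooden knob, a cylinder 25 mm in diameter, 30 mm high, on a 10 mm steel post; moves with the bolt. With the bolt shot it is at (-90, 0, 270) mm in the box's frame: the whole knob (z 255 to 285) stands above the rim, its centre 18 mm in front of the box wall. Can be pinched from above or pushed from its +y side.
- tray: Loose open plywood tray, 206 (x) x 230 (y) x 40 mm high, walls and floor 8 mm, 0.3 to 0.6 kg, slides on the bench. Origin under the middle of the tray body, z up. A grip plate stands beyond its -y end, the end away from the box. Under the box it stands with its axes along the box's.
- trap_floor (a joint): Hinged plywood floor of the box, 118 x 144 mm, hinge along the back (+x) bottom edge: 0 = shut, resting on the bolt by a steel lug; 1.45 rad = hanging open. It falls open by itself, at once, when the bolt no longer supports the lug.
- bolt (a joint): Steel sliding bolt under the front edge of the box: 0 = fully shot, 0.045 m = fully drawn (its end stop); it starts latched, at 0 to 0.008 m. It slides toward the box's -y (to the right seen from the robot); the lug comes off at about 0.026 m, 20 to 26 mm of travel. Friction about 2 N, no spring: it stays where it is left.
- tray_grip (a point): Grip point on the tray's upright wooden grip plate: 190 mm from the tray origin along the tray's -y, 50 mm above its underside. The plate is 70 mm long (tray x), 14 mm thick (tray y), its top 62 mm above the bench; it is pinched from above across tray y. 68 mm of space to the tray's end wall, bridged by a low strip 50 mm wide, its top 14 mm above the bench.
- offcut_1: Plain wood offcut 40 x 85 x 22 mm, starts lying in the box. Origin: centre of its underside.
- offcut_2: Plain wood offcut 35 x 60 x 30 mm, starts lying in the box. Origin: centre of its underside.
- offcut_4: Plain wood offcut 50 x 70 x 18 mm, starts lying in the box. Origin: centre of its underside.
- carved_owl: Bystander: standing carved wooden owl, 44 x 54 x 83 mm, loose. Origin: centre of its underside.
- carved_hare: Bystander: standing carved wooden hare, 36 x 81 x 74 mm, loose. Origin: centre of its underside.
Not all that is in view belongs to the job. Leave any grey look-alike of the offcut_4 alone.

How it is judged:
By the outcome, as a careful person would: the job done as asked, in the order asked, and still so for the second after the job is handed in, with the robot touching nothing.
It also fails if it takes over 51 s, if anything falls off the work surface, if the arm or the gripper's body presses on something with over 40 N, if the wrist force passes 120 N, or if a joint passes its speed limit or range.

ROBOT

A 6-joint arm with a two-finger parallel gripper is mounted at the origin on a cart in front of the work surface, level with it; the furniture and walls round the work are solid. World frame = base frame: x ahead of the robot, y to its left, z up, the work surface at z = 0. Lengths are in m, angles in degrees, forces in N, time in s.
With the tool pointing down it reaches from about 0.35 to 0.925 m from the base axis. Payload 6.4 kg.
Tool frame: the origin (TCP) lies on the centre line of the jaws, within the pads' length; the fingertips stand 8 mm ahead of it and the grasp point (between the pads) lies 11 mm behind it (bot.nose_length is the distance from the TCP to the fingertips, in m); z points along the fingers, y is the line along which they close (so a half turn about z gives the same grasp; the last joint's range is limited). The gripper opens to 85 mm and grips with 20 to 120 N. Pads are 22 mm wide; open, the fingers measure 114 mm over their backs; the gripper's body (76 mm by 85 mm) begins 54 mm behind the grasp point. The pads swing forward as they close: fully open they stand 13 mm farther back than shut.
Start: joints at [-83.199, 14.043, 89.255, -0, 76.702, -9.975], TCP at [0.188, -0.622, 0.215] pointing down, gripper open.
Joint ranges: [-179.41, 179.41], [-58.25, 129.5], [7.25, 145.43], [-54.29, 234.29], [11.92, 165.04], [-157.13, 157.13]. Speed limits (degrees/s): [147.25, 147.25, 180, 180, 180, 180].

INTERFACE

Orientations are given as [roll, pitch, yaw] about the fixed x, y, z axes, in that order (R = Rz(yaw) Ry(pitch) Rx(roll)).
In Python, from station import readout, vision, bot gives the robot as it stands.
- The arm moves only by the tool apply_moves, never from a script. Its argument "deltas" is a list that holds one entry, the list of rows, each a list of 5 numbers: the shift along the tool's x, y, z in mm, then the turn about the tool's z in rad, then the opening, from -1 (shut) to 1 (fully open). A call has 1 to 10 rows; each row is the pose to reach, as a shift and turn from the pose commanded when the call began, along the tool's axes at that moment; what a row does not reach only later rows make up. A row lasts 1/10 s, in which the tool goes at most 50 mm and 8.59 degrees, less where a joint would pass 70% of its speed; a pose out of reach is approached as far as the arm can. A call with a gripper value outside its range is refused whole. The fingers move at their own pace and stop on an object; the grip force is fixed at half the most. Time passes only in rows, so rows that repeat a pose let the fingers close. It gives the time, the measured TCP pose, the force, the opening and the grip force at its end, in the units of the state.
- readout.get_state(): the state, without advancing time (a new reading comes with each control period).
- vision.grab_frame(name): name is "side" or "top"; returns (picture, depth): 384x512x3 uint8, blue, green, red; 384x512 float32, m along the optical axis (not along the pixel's ray), 0 where there is no reading.
- vision.camera_info(name): a dict with "fovy" (degrees; the focal length in pixels is half the picture's height over the tangent of half this angle, whatever the lens; pixels are square), "cx", "cy" (the principal point, pixels), "R" (3x3) and "t" (3): a world point X has camera coordinates R X + t. Camera axes: x right, y down, z forward; pixel columns grow to the right and rows downward; lengths in m; the calibration is good to about 2 mm. A picture is of the moment at which its call begins. camera_info takes no time and is no camera call.
- bot.close_job(): hands the job in; it is judged then, once.
The state is a dict: "time": time; "joint_positions": joint angles; "dq": joint speeds; "effort": joint torques, N m; "tcp_pos": TCP position; "tool_rot": TCP orientation; "contact_force": force on the tool from outside, world axes, zero at the start; "wrist_torque": the same for the moment, N m; "finger_gap": finger opening in m; "grasp_force": force on a finger pad.
Only numpy, scipy, OpenCV 4.12 (cv2) and the standard library are available. Lean on these libraries where they do the work, as an engineer would, in place of code of your own. Each camera call takes 0.05 s, during which the arm holds its last target. There are 200 camera calls.

## Working session

There is one attempt and no reset: what is moved stays moved. The work goes in short steps, Python scripts to look and compute and a tool call to move; the robot and the scene stay as the last step left them, time stands still between calls to the robot, and variables do not carry over. Pictures are saved under pics/ and viewed, at most 10 in all, crops included, and the job is handed in when it is done.

Besides the shell and the picture viewer there is one more tool, called as name([rows], argument=value, ...), one row to a line, values as JSON. apply_moves: Moves the arm, as the interface text tells. Its arguments: {"type":"object","properties":{"deltas":{"type":"array"}},"required":["deltas"]}

```bash
mkdir -p pics; ls; python3 - <<'E'
from station import readout, vision, bot
import cv2,numpy as np
print(readout.get_state(), bot.nose_length)
for n in("side","top"):
    p,d=vision.grab_frame(n); cv2.imwrite(f"pics/{n}0.png",p); np.savez(f"pics/{n}0.npz",p=p,d=d)
    print(n,vision.camera_info(n),(d>0).mean())
E
```

```text
pics
{'time': 0.0, 'joint_positions': array([-8.31976848e+01,  1.40863353e+01,  8.93264227e+01,  1.11292795e-03,
        7.67000264e+01, -9.97489300e+00]), 'dq': array([-0.03341608,  0.05670573, -0.00479362,  0.05229892,  0.07153817,
       -0.06547288]), 'effort': array([-1.37286133e-03, -4.29512751e+01, -3.26123929e+01, -2.04295793e-04,
        5.38109016e-03, -1.13168005e-05]), 'tcp_pos': array([ 0.18756573, -0.62173039,  0.21404142]), 'tool_rot': array([-1.79889108e+02, -2.06023203e-02,  1.67769311e+01]), 'contact_force': array([ 0.81364949, -0.18665643, -0.19982056]), 'wrist_torque': array([-0.00844164,  0.02494142, -0.0067543 ]), 'grasp_force': 0.0, 'finger_gap': 0.085800896719931} 0.008
side {'fovy': 54.372076888123324, 'cx': 256.3582592014635, 'cy': 192.19420777031948, 'R': array([[-0.96447371, -0.26312884,  0.02353034],
       [-0.15465247,  0.49015445, -0.85780605],
       [ 0.21418001, -0.83097041, -0.51343461]]), 't': array([0.59386043, 0.26477594, 1.03359062])} 0.8139241536458334
top {'fovy': 46.89437840551486, 'cx': 249.2142114008309, 'cy': 200.08629840933293, 'R': array([[ 0.02953797, -0.99951209, -0.01015285],
       [-0.99532051, -0.02847616, -0.09233733],
       [ 0.09200317,  0.0128328 , -0.99567602]]), 't': array([-0.0657939 ,  0.65463328,  1.49886185])} 0.9961395263671875
```

View pics/side0.png

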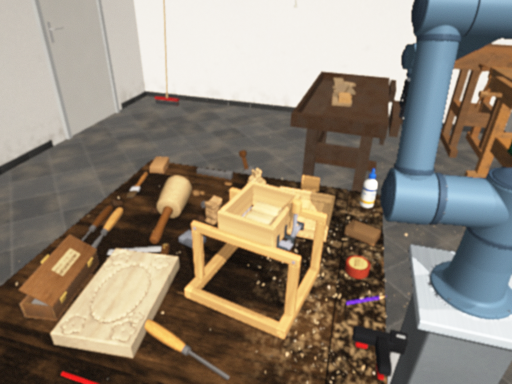

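View pics/top0.png

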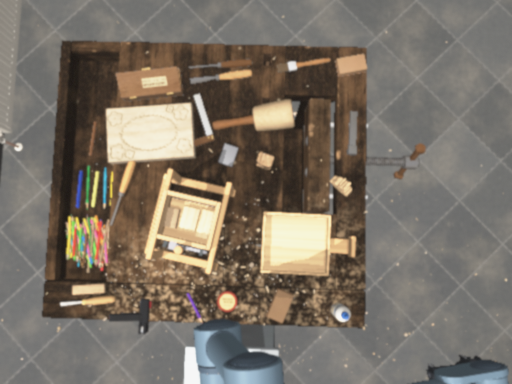

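The side view shows the box stand (260,225) with the bolt at about (290,235). The top view shows the stand at (190,220), turned about 13°, the tray at (295,243) with its grip plate at (345,245), animals at about (341,186) and (265,160), and the grey look-alike at (228,155). Next I measure from depth and zoom in.

```bash
cat > h.py <<'E'
import numpy as np, cv2
from station import readout, vision, bot
def cam(n):
    c=vision.camera_info(n); f=192/np.tan(np.radians(c["fovy"]/2)); return c,f
def cloud(n,d):
    c,f=cam(n); v,u=np.mgrid[0:384,0:512]
    X=np.dstack([(u-c["cx"])/f*d,(v-c["cy"])/f*d,d])
    return (X-c["t"])@c["R"]          # R^T (X-t)
def ray(n,u,v,z):                     # pixel onto plane z
    c,f=cam(n); R=np.array(c["R"]); o=-R.T@c["t"]
    g=R.T@np.array([(u-c["cx"])/f,(v-c["cy"])/f,1]); return o+g*(z-o[2])/g[2]
def proj(n,P):
    c,f=cam(n); q=np.array(c["R"])@P+c["t"]; return q[:2]/q[2]*f+[c["cx"],c["cy"]]
E
python3 - <<'E'
from h import *
for n in("top","side"):
    z=np.load(f"pics/{n}0.npz"); W=cloud(n,z["d"]); ok=z["d"]>0
    Z=W[...,2]
    print(n)
    R=(W[...,0]>.25)&(W[...,0]<1.0)&(abs(W[...,1])<.7)&ok
    for lo,hi in((-.01,.01),(.03,.05),(.05,.07),(.07,.1),(.19,.215),(.24,.262),(.262,.3)):
        m=((Z>lo)&(Z<hi)&R).astype(np.uint8)
        k,l,s,c=cv2.connectedComponentsWithStats(m)
        for i in range(1,k):
            if s[i,4]>12 and lo>0:
                P=W[l==i]; r=cv2.minAreaRect((P[:,:2]*1000).astype(np.float32))
                print(lo,"px",c[i].round(),"n",s[i,4],"z",P[:,2].mean().round(4),"rect",np.round(r[0]),np.round(r[1]),round(r[2],1))
        if lo<0: print("bench z",np.median(Z[m>0]))
p=cv2.imread("pics/top0.png"); a=cv2.resize(p[140:290,130:370],None,fx=3.3,fy=3.3,interpolation=cv2.INTER_CUBIC)
cv2.imwrite("pics/top_crop.png",a)
E
```

```text
top
bench z -0.00029333459582960903
0.03 px [150. 133.] n 4561 z 0.0388 rect [884. 308.] [193. 302.] 5.6
0.03 px [231. 123.] n 270 z 0.0399 rect [926.  19.] [ 29. 140.] 9.1
0.03 px [163. 185.] n 31 z 0.0327 rect [699. 255.] [ 9. 69.] 79.5
0.03 px [341. 184.] n 79 z 0.0391 rect [ 716. -366.] [58. 33.] 50.8
0.03 px [197. 186.] n 13 z 0.0322 rect [701. 136.] [15. 12.] 40.3
0.03 px [203. 185.] n 27 z 0.0321 rect [707. 113.] [28. 25.] 41.1
0.03 px [216. 189.] n 51 z 0.033 rect [690.  66.] [54. 23.] 83.3
0.03 px [297. 244.] n 618 z 0.0393 rect [ 511. -210.] [231. 206.] 88.8
0.03 px [350. 244.] n 14 z 0.0403 rect [ 517. -393.] [ 2. 44.] 88.2
0.03 px [186. 260.] n 127 z 0.0326 rect [446. 164.] [144.  23.] 79.4
0.03 px [228. 297.] n 61 z 0.033 rect [326.  17.] [38. 46.] 25.6
0.03 px [286. 297.] n 14 z 0.0326 rect [ 330. -181.] [20. 11.] 16.5
0.03 px [150. 304.] n 16 z 0.0412 rect [293. 274.] [23.  6.] 1.3
0.03 px [229. 306.] n 49 z 0.0323 rect [293.  10.] [27. 54.] 24.9
0.03 px [281. 304.] n 16 z 0.0317 rect [ 307. -166.] [12. 38.] 25.4
0.03 px [336. 307.] n 22 z 0.0405 rect [ 302. -349.] [14
[... 4521 characters left out ...]
259.] [26. 11.] 13.5
0.07 px [382. 357.] n 407 z 0.0877 rect [259. 350.] [103.  19.] 89.9
0.19 px [234. 191.] n 60 z 0.2025 rect [679.  21.] [17. 27.] 86.3
0.19 px [262. 210.] n 799 z 0.2047 rect [579. 106.] [103.  99.] 78.8
0.19 px [313. 215.] n 219 z 0.2009 rect [451.  67.] [22. 72.] 82.7
0.19 px [250. 241.] n 1385 z 0.203 rect [589. 227.] [254. 157.] 19.3
0.19 px [294. 230.] n 35 z 0.2023 rect [486. 156.] [ 7. 11.] 83.7
0.24 px [259. 208.] n 1314 z 0.2506 rect [559. 140.] [176. 173.] 79.1
0.24 px [388. 210.] n 139 z 0.2517 rect [278.  59.] [20. 92.] 28.4
0.262 px [391. 200.] n 350 z 0.2819 rect [279.  55.] [ 21. 105.] 24.5
0.262 px [296. 205.] n 127 z 0.277 rect [485. 154.] [23. 25.] 33.8
```

View pics/top_crop.png

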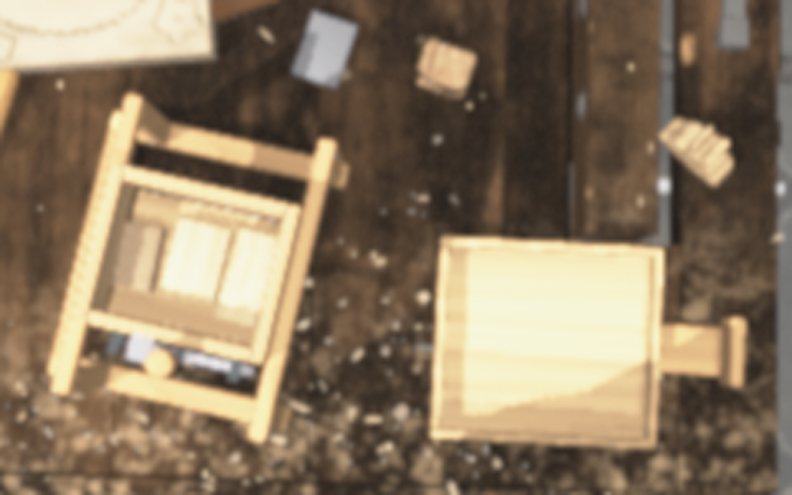

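Candidates for the first reach:
- Tray grip plate at top px (353,247), z 60 mm. This is the small block joined to the tray by the low strip.
- Carved hare at px (343,185).
- Owl at px (265,159).
- Loose brown block at px (281,305).
- Grey look-alike at px (228,155).

The crop confirms the plate at crop px (735,352), attached to the tray, so that is my choice. Box: centre (573,134), yaw −11.5°. The two cameras and the rail agree on this.

```bash
cat >> h.py <<'E'
from scipy.spatial.transform import Rotation as Ro
TH=np.radians(-11.5); BO=np.array([573,134.])
def box(x,y): return BO+[x*np.cos(TH)-y*np.sin(TH), x*np.sin(TH)+y*np.cos(TH)]
def go(*targets):   # (x,y,z mm world, yaw deg) -> deltas from the present pose
    s=readout.get_state(); R=Ro.from_euler("xyz",s["tool_rot"],degrees=True).as_matrix()
    print("t",s["time"],"tcp",(s["tcp_pos"]*1000).round(1),s["tool_rot"].round(1),"F",s["contact_force"].round(1),"gap",round(s["finger_gap"],4),"grip",s["grasp_force"])
    for x,y,z,w in targets:
        print((R.T@(np.array([x,y,z])-s["tcp_pos"]*1000)).round(1), round(np.radians(s["tool_rot"][2]-w),3))
E
python3 -c "
from h import *
go((507,-399,150,-1.5),(507,-399,38,-1.5))"
```

```text
t 0.1 tcp [ 187.6 -621.8  214.2] [-179.9   -0.    16.8] F [-0.2  0.4 -0.2] gap 0.0853 grip 0.0
[ 370.1 -121.    64.5] 0.319
[ 370.1 -120.8  176.5] 0.319
```

apply_moves([
  [[20,-6,3,0.02,0.3],[60,-20,10,0.05,0.3],[105,-34,18,0.1,0.3],[150,-49,26,0.15,0.3],[195,-64,34,0.2,0.3],[240,-78,42,0.24,0.3],[285,-93,50,0.28,0.3],[325,-106,57,0.3,0.3],[355,-116,62,0.319,0.3],[370,-121,65,0.319,0.3]],
])

```text
time: 1.1
tcp_pos: [0.5084, -0.3974, 0.149]
tool_rot: [-179.9, 0.1, -1.3]
contact_force: [-0.7, -1.1, 0.2]
finger_gap: 0.0555
grasp_force: 0.0
```

```bash
python3 - <<'E'
from h import *
go((507,-399,150,-1.5),(507,-399,38,-1.5))
p,d=vision.grab_frame("top")
q,e=vision.grab_frame("side")
cv2.imwrite("pics/a.png",np.hstack([cv2.resize(p[210:290,290:390],None,fx=4,fy=4),cv2.resize(q[130:210,260:360],None,fx=4,fy=4)]))
E
```

```text
t 1.1 tcp [ 508.4 -397.4  149. ] [-1.799e+02  1.000e-01 -1.300e+00] F [-0.7 -1.1  0.2] gap 0.0555 grip 0.0
[-1.3  1.6 -1. ] 0.003
[ -1.2   1.8 111. ] 0.003
```

View pics/a.png

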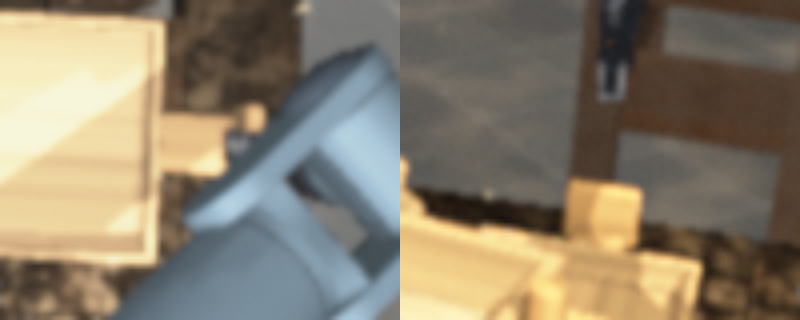

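The left half (top camera) shows a finger on the tray side of the plate, at (238,140), and the plate corner at (250,115). The right half (side camera) shows the fingers at (612,80), straight above the plate at (603,215). The jaws straddle the plate, so I descend.

apply_moves([
  [[-1,1,25,0,0.3],[-1,1.5,55,0,0.3],[-1,1.5,85,0,0.3],[-1,1.5,105,0,0.3],[-1,1.5,111,0,0.3],[-1,1.5,111,0,0.3],[-1,1.5,111,0,-1],[-1,1.5,111,0,-1],[-1,1.5,111,0,-1],[-1,1.5,111,0,-1]],
])

```text
time: 2.2
tcp_pos: [0.5064, -0.4014, 0.0406]
tool_rot: [180.0, -0.1, -1.5]
contact_force: [-1.7, 1.9, 4.3]
finger_gap: 0.0118
grasp_force: 58.6
```

```bash
python3 - <<'E'
from h import *
for y in(-430,-380,-330,-280,-230,-182,-175): print(y,box(0,y).round(1))
go((*box(0,-430),38,-11.5))
E
```

```text
-430 [ 487.3 -287.4]
-380 [ 497.2 -238.4]
-330 [ 507.2 -189.4]
-280 [ 517.2 -140.4]
-230 [527.1 -91.4]
-182 [536.7 -44.3]
-175 [538.1 -37.5]
t 2.2 tcp [ 506.4 -401.4   40.6] [ 1.8e+02 -1.0e-01 -1.5e+00] F [-1.7  1.9  4.3] gap 0.0118 grip 58.617183566093445
[ -22.1 -113.5    2.4] 0.175
```

apply_moves([
  [[-1,-6,0,0.01,-1],[-4,-18,0,0.03,-1],[-6,-32,0,0.05,-1],[-9,-46,0,0.07,-1],[-12,-60,0,0.09,-1],[-14,-74,0,0.115,-1],[-17,-88,0,0.14,-1],[-20,-102,0,0.16,-1],[-22,-112,0,0.175,-1],[-22,-114,0,0.175,-1]],
])

```text
time: 3.2
tcp_pos: [0.4878, -0.2877, 0.0408]
tool_rot: [179.8, -0.2, -11.5]
contact_force: [-1.0, -6.5, 3.8]
finger_gap: 0.0114
grasp_force: 59.6
```

```bash
cat > tr.py <<'E'
from h import *
go((*box(0,-330),40,-11.5),(*box(0,-230),40,-11.5),(*box(0,-175),40,-11.5))
p,d=vision.grab_frame("top"); W=cloud("top",d); Z=W[...,2]
m=((Z>.03)&(Z<.05)&(W[...,0]>.36)&(W[...,0]<.68)&(W[...,1]<.06)&(W[...,1]>-.3)).astype(np.uint8)
k,l,s,c=cv2.connectedComponentsWithStats(m); i=1+s[1:,4].argmax()
r=cv2.minAreaRect((W[l==i][:,:2]*1000).astype(np.float32)); print(r)
b=np.array(r[0])-BO; print("box frame",b[0]*np.cos(TH)+b[1]*np.sin(TH),-b[0]*np.sin(TH)+b[1]*np.cos(TH))
E
python3 tr.py
```

```text
t 3.2 tcp [ 487.8 -287.7   40.8] [179.8  -0.2 -11.5] F [-1.  -6.5  3.8] gap 0.0114 grip 59.56112444400787
[  -0.6 -100.2    0.4] -0.0
[  -0.6 -200.2    0. ] -0.0
[-6.000e-01 -2.552e+02 -2.000e-01] -0.0
((526.7359619140625, -103.66232299804688), (230.3443145751953, 206.11940002441406), 78.28919982910156)
box frame 2.0469725689842306 -242.11474737435316
```

apply_moves([
  [[0,-8,0,0,-1],[-1,-22,0,0,-1],[-1,-38,0,0,-1],[-1,-54,0,0,-1],[-1,-70,0,0,-1],[-1,-86,0,0,-1],[-1,-102,0,0,-1],[-1,-118,0,0,-1],[-1,-132,0,0,-1],[-1,-140,0,0,-1]],
])

```text
time: 4.25
tcp_pos: [0.5152, -0.1503, 0.0408]
tool_rot: [179.8, -0.2, -11.5]
contact_force: [-1.2, -5.9, 5.0]
finger_gap: 0.0114
grasp_force: 59.8
```

apply_moves([
  [[0,-10,0,0,-1],[0,-24,0,0,-1],[0,-38,0,0,-1],[0,-52,0,0,-1],[0,-66,0,0,-1],[0,-78,0,0,-1],[0,-88,0,0,-1],[0,-95,0,0,-1],[0,-100,0,0,-1],[0,-102,0,0,-1]],
])

```text
time: 5.25
tcp_pos: [0.5355, -0.0507, 0.0408]
tool_rot: [179.8, -0.2, -11.5]
contact_force: [-1.6, -8.2, 7.8]
finger_gap: 0.0112
grasp_force: 59.9
```

```bash
python3 -c "
from h import *
go((*box(0,-175),40,-11.5))"
```

```text
t 5.25 tcp [535.5 -50.7  40.8] [179.8  -0.2 -11.5] F [-1.6 -8.2  7.8] gap 0.0112 grip 59.93121027946472
[ -0.1 -13.5   0.7] 0.001
```

apply_moves([
  [[0,-2,0,0,-1],[0,-5,0,0,-1],[0,-8,0,0,-1],[0,-10,0,0,-1],[0,-11,0,0,-1],[0,-11,0,0,-1]],
])

```text
time: 5.85
tcp_pos: [0.5377, -0.0402, 0.0408]
tool_rot: [179.8, -0.2, -11.5]
contact_force: [-1.5, -6.5, 6.8]
finger_gap: 0.0115
grasp_force: 59.9
```

apply_moves([
  [[0,-1,0,0,-1],[0,-1.5,0,0,-1],[0,-1.5,0,0,-1]],
])

```text
time: 6.15
tcp_pos: [0.538, -0.0389, 0.0408]
tool_rot: [179.8, -0.2, -11.5]
contact_force: [-1.2, -7.3, 6.9]
finger_gap: 0.0116
grasp_force: 59.9
```

apply_moves([
  [[0,-1,0,0,-1],[0,-2,0,0,-1],[0,-2,0,0,-1]],
])

```text
time: 6.45
tcp_pos: [0.5384, -0.0369, 0.0408]
tool_rot: [179.8, -0.2, -11.5]
contact_force: [-1.9, -7.1, 7.1]
finger_gap: 0.0114
grasp_force: 59.9
```

apply_moves([
  [[0,-1,0,0,-1],[0,-1,0,0,-1]],
])

```text
time: 6.65
tcp_pos: [0.5384, -0.0366, 0.0408]
tool_rot: [179.7, -0.2, -11.5]
contact_force: [-2.4, -10.4, 7.8]
finger_gap: 0.0117
grasp_force: 60.0
```

apply_moves([
  [[0,-1,0,0,-1],[0,-1,0,0,-1]],
])

```text
time: 6.85
tcp_pos: [0.5384, -0.0366, 0.0408]
tool_rot: [179.6, -0.2, -11.5]
contact_force: [-4.0, -14.0, 6.5]
finger_gap: 0.0113
grasp_force: 60.0
```

The tray is against the stop: the TCP has stopped and the force is rising. I relax, release and lift.

apply_moves([
  [[0,1.5,0,0,-1],[0,1.5,0,0,0.3],[0,1.5,0,0,0.3],[0,1.5,0,0,0.3],[0,1.5,0,0,0.3],[0,1.5,-8,0,0.3],[0,1.5,-25,0,0.3],[0,1.5,-50,0,0.3],[0,1.5,-85,0,0.3],[0,1.5,-125,0,0.3]],
])

```text
time: 7.85
tcp_pos: [0.5364, -0.0342, 0.1649]
tool_rot: [-180.0, 0.1, -11.5]
contact_force: [0.6, 0.6, -0.5]
finger_gap: 0.0554
grasp_force: 0.0
```

apply_moves([
  [[0,0,-40,0,0],[0,0,-80,0,-0.5],[0,0,-120,0,-1],[0,0,-150,0,-1],[0,0,-170,0,-1],[0,0,-172,0,-1]],
])

```text
time: 8.45
tcp_pos: [0.5385, -0.0348, 0.3403]
tool_rot: [180.0, -0.4, -11.5]
contact_force: [0.3, -0.2, 0.7]
finger_gap: 0.0
grasp_force: 0.0
```

```bash
python3 - <<'E'
from h import *
go((*box(-90,50),335,-11.5),(*box(-90,50),271,-11.5),(*box(-90,-13),271,-11.5))
for n in("top","side"):
    p,d=vision.grab_frame(n); W=cloud(n,d); Z=W[...,2]
    m=(Z>.262)&(Z<.295)&(abs(W[...,0]-.485)<.06)&(abs(W[...,1]-.15)<.07)
    P=W[m]*1000; print(n,m.sum(),P.mean(0),P.max(0),P.min(0))
    if n=="top":
        m=((Z>.03)&(Z<.05)&(W[...,0]>.4)&(W[...,0]<.75)&(W[...,1]<.33)&(W[...,1]>-.1)); cv2.imwrite("pics/m.png",m*255)
    cv2.imwrite(f"pics/{n}1.png",p); 
a=cv2.imread("pics/top1.png")[150:290,130:330]; b=cv2.imread("pics/side1.png")[160:340,180:360]
cv2.imwrite("pics/b.png",np.hstack([cv2.resize(a,(400,280)),cv2.resize(b,(280,280))]))
E
```

```text
t 8.45 tcp [538.5 -34.8 340.3] [180.   -0.4 -11.5] F [ 0.3 -0.2  0.7] gap 0.0 grip 0.0
[ -89.9 -222.2    4.6] -0.0
[ -90.3 -222.3   68.6] -0.0
[ -90.3 -159.3   68.6] -0.0
top 71 [485.12674843 148.09081332 282.24018023] [520.1498684  186.23167194 289.05169406] [472.53381573 136.90595383 262.09048074]
side 128 [483.80196941 158.40064109 276.88191943] [496.49047351 166.60835824 286.41593476] [472.26065056 139.15397195 262.6037364 ][ WARN:0@1.256] global loadsave.cpp:1063 imwrite_ Unsupported depth image for selected encoder is fallbacked to CV_8U.
```

View pics/b.png

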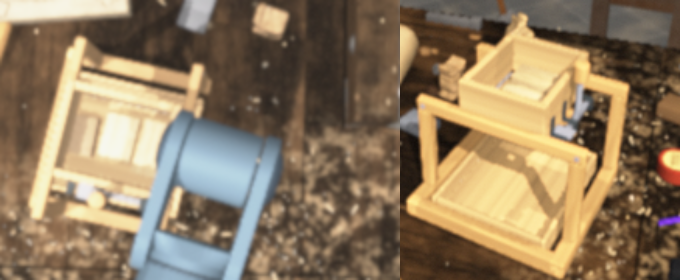

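The picture shows the tray under the box and against the far batten (side view, tray at (510,195)), with the knob at (95,200) in the left half. Next I move over the box to the knob's +y side.

apply_moves([
  [[-6,-15,0,0,-1],[-20,-45,0,0,-1],[-34,-80,0,0,-1],[-48,-115,0,0,-1],[-60,-150,0,0,-1],[-72,-180,0,0,-1],[-82,-205,0,0,-1],[-89,-220,2,0,-1],[-90,-224,5,0,-1],[-90,-224,5,0,-1]],
])

```text
time: 9.55
tcp_pos: [0.4928, 0.2035, 0.3293]
tool_rot: [179.9, 0.2, -11.4]
contact_force: [0.2, 0.2, 0.1]
finger_gap: 0.0003
grasp_force: 0.0
```

```bash
python3 - <<'E'
from h import *
go((*box(-90,50),335,-11.5),(*box(-90,50),271,-11.5),(*box(-90,-13),271,-11.5))
p,d=vision.grab_frame("side"); cv2.imwrite("pics/c.png",cv2.resize(p[150:280,210:350],None,fx=4,fy=4))
E
```

```text
t 9.55 tcp [492.8 203.5 329.3] [179.9   0.2 -11.4] F [0.2 0.2 0.1] gap 0.0003 grip 0.0
[ 2.4  2.1 -5.7] 0.001
[ 2.6  2.  58.3] 0.001
[ 2.6 65.  58.4] 0.001
```

View pics/c.png

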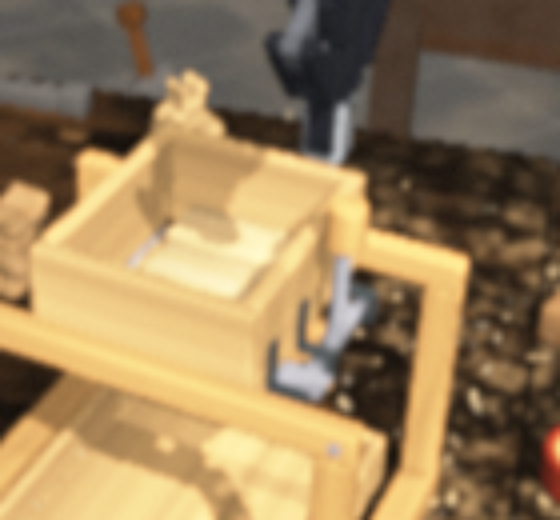

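Crop c shows the knob at (347,225) and the shut fingers at (333,150), on its +y side and above it. I descend.

apply_moves([
  [[2,0,6,0,-1],[2.5,0,18,0,-1],[2.5,0,32,0,-1],[2.5,0,46,0,-1],[2.5,0,55,0,-1],[2.5,0,57,0,-1]],
])

```text
time: 10.2
tcp_pos: [0.4954, 0.2021, 0.272]
tool_rot: [179.9, 0.2, -11.5]
contact_force: [0.4, 0.2, 0.5]
finger_gap: -0.0001
grasp_force: 0.0
```

apply_moves([
  [[0,4,0,0,-1],[0,10,0,0,-1],[0,16,0,0,-1],[0,22,0,0,-1],[0,28,0,0,-1],[0,34,0,0,-1],[0,36,0,0,-1]],
])

```text
time: 10.9
tcp_pos: [0.4891, 0.1664, 0.2743]
tool_rot: [-180.0, -0.0, -11.6]
contact_force: [0.3, 0.2, 0.4]
finger_gap: -0.0001
grasp_force: 0.0
```

```bash
python3 - <<'E'
from h import *
go((*box(-90,-13),271,-11.5))
p,d=vision.grab_frame("side"); cv2.imwrite("pics/d.png",cv2.resize(p[150:280,210:350],None,fx=4,fy=4))
W=cloud("side",d); Z=W[...,2]; m=(Z>.19)&(Z<.25)&(W[...,0]>.44)&(W[...,0]<.5)&(abs(W[...,1]-.14)<.12)
E
```

```text
t 10.9 tcp [489.1 166.4 274.3] [-180.    -0.   -11.6] F [0.3 0.2 0.4] gap -0.0001 grip 0.0
[-1.3 28.   3.3] -0.001
```

View pics/d.png

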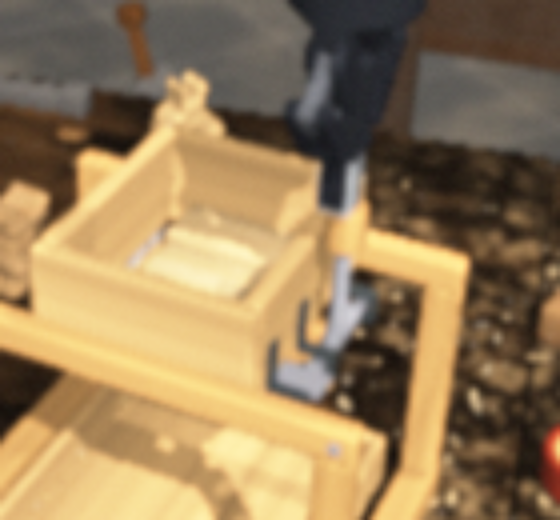

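Crop d shows the fingertips at (338,205), level with the knob at (348,230), not yet touching. I keep pushing toward −y.

apply_moves([
  [[-1,3,2,0,-1],[-1,7,2,0,-1],[-1,11,2,0,-1],[-1,15,2,0,-1],[-1,19,2,0,-1],[-1,22,2,0,-1],[-1,22,2,0,-1]],
])

```text
time: 11.65
tcp_pos: [0.4837, 0.1454, 0.2722]
tool_rot: [-180.0, -0.0, -11.6]
contact_force: [-0.6, -0.2, 0.6]
finger_gap: 0.0002
grasp_force: 0.0
```

```bash
python3 - <<'E'
from h import *
go((*box(-90,-20),271,-11.5))
p,d=vision.grab_frame("side"); q,e=vision.grab_frame("top")
W=cloud("side",d); Z=W[...,2]*1000; m=(Z>262)&(Z<288)&(W[...,0]>.45)&(W[...,0]<.5)&(W[...,1]>.05)&(W[...,1]<.2)
print(m.sum(),(W[m]*1000).mean(0))
cv2.imwrite("pics/e.png",np.hstack([cv2.resize(p[150:280,210:350],None,fx=2.8,fy=2.8),cv2.resize(q[170:300,130:270],None,fx=2.8,fy=2.8)]))
E
```

```text
t 11.65 tcp [483.7 145.4 272.2] [-180.    -0.   -11.6] F [-0.6 -0.2  0.6] gap 0.0002 grip 0.0
[-0.3 13.3  1.2] -0.001
120 [483.6686219  159.44081807 276.19292176]
```

View pics/e.png

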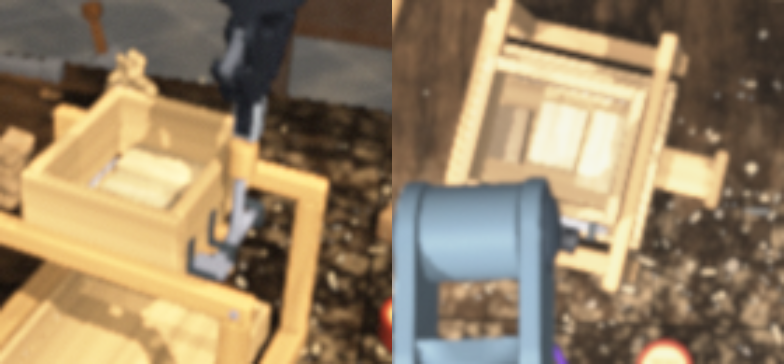

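Here the fingertips appear behind or above the knob and there is no contact force. I check where the fingers really are from depth.

```bash
python3 - <<'E'
from h import *
s=readout.get_state(); T=s["tcp_pos"]; print(T)
print("proj tip",proj("side",T-[0,0,.008]),"tcp",proj("side",T),"knob top/bot",proj("side",np.array([.4848,.1517,.285])),proj("side",np.array([.4848,.1517,.255])))
p,d=vision.grab_frame("side"); W=cloud("side",d)*1000
for v in range(180,216,2):
    print(v,[(u,W[v,u].round().astype(int).tolist(),p[v,u].tolist()) for u in(292,296,300)])
E
```

```text
[0.48377137 0.14565069 0.27224935]
proj tip [296.7620984  206.91595955] tcp [297.03175643 204.05785075] knob top/bot [296.5786522  200.69959759] [295.57529539 211.47695773]
180 [(292, [494, 190, 359], [44, 41, 38]), (296, [484, 203, 367], [33, 29, 29]), (300, [483, 143, 335], [41, 36, 36])]
182 [(292, [493, 191, 354], [31, 26, 27]), (296, [484, 199, 360], [32, 26, 26]), (300, [478, 178, 350], [43, 38, 36])]
184 [(292, [495, 176, 341], [38, 35, 32]), (296, [485, 190, 350], [35, 30, 28]), (300, [478, 176, 344], [43, 36, 36])]
186 [(292, [495, 175, 335], [35, 38, 41]), (296, [486, 176, 338], [32, 29, 27]), (300, [477, 176, 339], [57, 52, 52])]
188 [(292, [577, -395, -1], [53, 61, 69]), (296, [488, 160, 323], [32, 28, 27]), (300, [477, 174, 333], [110, 108, 105])]
190 [(292, [574, -383, -3], [76, 97, 117]), (296, [488, 158, 317], [37, 32, 33]), (300, [478, 159, 319], [132, 128, 127])]
192 [(292, [509, 66, 255], [139, 198, 243]), (296, [487, 160, 313], [41, 36, 34]), (300, [478, 156, 312], [134, 132, 131])]
194 [(292, [508, 72, 253], [136, 191, 233]), (296, [487, 159, 307], [45, 39, 38]),
[... 606 characters left out ...]
, 283], [133, 214, 249]), (300, [475, 160, 283], [128, 208, 248])]
206 [(292, [493, 161, 274], [85, 144, 194]), (296, [483, 166, 279], [128, 208, 246]), (300, [475, 159, 277], [120, 200, 243])]
208 [(292, [493, 161, 269], [87, 149, 200]), (296, [483, 164, 273], [129, 209, 247]), (300, [474, 159, 272], [120, 195, 240])]
210 [(292, [493, 159, 262], [92, 154, 205]), (296, [483, 165, 268], [128, 209, 246]), (300, [474, 156, 264], [118, 194, 238])]
212 [(292, [492, 160, 257], [90, 147, 195]), (296, [482, 165, 262], [128, 205, 245]), (300, [474, 155, 258], [118, 194, 239])]
214 [(292, [497, 124, 227], [90, 135, 171]), (296, [483, 155, 251], [168, 183, 207]), (300, [484, 65, 192], [117, 194, 240])]
```

```bash
python3 - <<'E'
from h import *
for T,seen in(((508.4,-397.4,149),(313,155)),((492.8,203.5,329.3),(293,190)),((489.1,166.4,274.3),(294.5,203)),((483.7,145.4,272.2),(298,199))):
    T=np.array(T)/1000
    print(seen,[(o,proj("side",T+[0,0,o/1000]).round(1).tolist()) for o in(-20,-8,0,8,16,24)])
E
```

```text
(313, 155) [(-20, [312.5, 160.5]), (-8, [312.8, 157.6]), (0, [313.0, 155.7]), (8, [313.2, 153.7]), (16, [313.4, 151.7]), (24, [313.7, 149.8])]
(293, 190) [(-20, [289.7, 202.8]), (-8, [290.1, 198.1]), (0, [290.3, 194.9]), (8, [290.6, 191.7]), (16, [290.8, 188.5]), (24, [291.1, 185.2])]
(294.5, 203) [(-20, [292.6, 214.8]), (-8, [293.0, 210.5]), (0, [293.3, 207.6]), (8, [293.5, 204.7]), (16, [293.8, 201.7]), (24, [294.0, 198.7])]
(298, 199) [(-20, [296.4, 211.1]), (-8, [296.8, 206.9]), (0, [297.1, 204.0]), (8, [297.4, 201.1]), (16, [297.6, 198.2]), (24, [297.9, 195.3])]
```

The shut fingertips really stand about 12 mm above the TCP, so they just cleared the knob top. I back off, go about 24 mm lower and push again.

apply_moves([
  [[0,0,-6,0,-1],[0,-14,-6,0,-1],[0,-30,-6,0,-1],[0,-44,-6,0,-1],[0,-50,0,0,-1],[0,-50,12,0,-1],[0,-50,22,0,-1],[0,-50,24,0,-1],[0,-50,24,0,-1]],
])

```text
time: 12.7
tcp_pos: [0.4932, 0.1943, 0.2472]
tool_rot: [180.0, 0.1, -11.6]
contact_force: [0.0, -1.0, 0.2]
finger_gap: 0.0001
grasp_force: 0.0
```

apply_moves([
  [[0,4,0,0,-1],[0,9,0,0,-1],[0,14,0,0,-1],[0,19,0,0,-1],[0,24,0,0,-1],[0,29,0,0,-1],[0,33,0,0,-1],[0,33,0,0,-1]],
])

```text
time: 13.5
tcp_pos: [0.4872, 0.1618, 0.2484]
tool_rot: [180.0, -0.0, -11.6]
contact_force: [0.4, 0.3, 0.4]
finger_gap: -0.0
grasp_force: 0.2
```

```bash
python3 - <<'E'
from h import *
go((*box(-90,-13),248,-11.5))
p,d=vision.grab_frame("side"); q,e=vision.grab_frame("top")
cv2.imwrite("pics/f.png",np.hstack([cv2.resize(p[150:280,210:350],None,fx=2.8,fy=2.8),cv2.resize(q[170:300,130:270],None,fx=2.8,fy=2.8)]))
E
```

```text
t 13.5 tcp [487.2 161.8 248.4] [180.   -0.  -11.6] F [0.4 0.3 0.4] gap -0.0 grip 0.1535568293184042
[-0.3 23.2  0.4] -0.001
```

View pics/f.png

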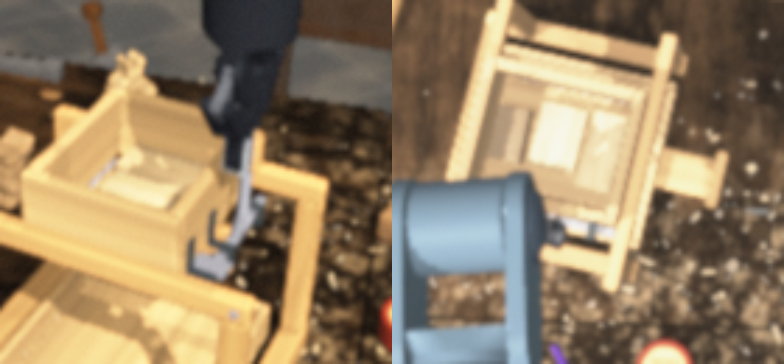

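Crop f shows the fingers now in front of and level with the knob, which is hidden behind them at (243,165). I keep pushing.

apply_moves([
  [[0,3,0,0,-1],[0,7,0,0,-1],[0,11,0,0,-1],[0,15,0,0,-1],[0,18,0,0,-1],[0,20,0,0,-1],[0,20,0,0,-1]],
])

```text
time: 14.3
tcp_pos: [0.483, 0.1423, 0.2481]
tool_rot: [180.0, 0.0, -11.6]
contact_force: [0.2, -0.1, -0.2]
finger_gap: 0.0001
grasp_force: 0.1
```

```bash
python3 - <<'E'
from h import *
go((*box(-90,-13),248,-11.5))
p,d=vision.grab_frame("side"); q,e=vision.grab_frame("top")
T=cloud("top",e); c=np.array([box(x,y) for x in(-20,0,20) for y in(-30,0,30)])
print([ (lambda uv: T[int(uv[1]),int(uv[0]),2].round(3))(proj("top",np.array([*a/1000,.205]))) for a in c])
cv2.imwrite("pics/g.png",np.hstack([cv2.resize(p[150:280,210:350],None,fx=2.8,fy=2.8),cv2.resize(q[170:300,130:270],None,fx=2.8,fy=2.8)]))
E
```

```text
t 14.3 tcp [483.  142.3 248.1] [180.    0.  -11.6] F [ 0.2 -0.1 -0.2] gap 0.0001 grip 0.06311918841674924
[-0.2  3.2  0.1] -0.001
[np.float64(0.028), np.float64(0.007), np.float64(0.011), np.float64(0.001), np.float64(0.01), np.float64(0.006), np.float64(0.009), np.float64(0.009), np.float64(0.006)]
```

The floor has dropped: through the box, depth now shows the tray floor and an offcut. I back off, lift clear and look.

apply_moves([
  [[0,-5,0,0,-1],[0,-15,0,0,-1],[0,-22,-5,0,-1],[0,-25,-30,0,-1],[0,-25,-65,0,-1],[-15,-25,-95,0,-1],[-45,-25,-110,0,-1],[-75,-25,-115,0,-1],[-80,-25,-115,0,-1]],
])

```text
time: 15.3
tcp_pos: [0.4086, 0.1845, 0.3655]
tool_rot: [-179.9, -0.2, -11.4]
contact_force: [0.5, 0.7, -0.4]
finger_gap: 0.0001
grasp_force: 0.0
```

```bash
python3 - <<'E'
from h import *
go()
p,d=vision.grab_frame("side"); q,e=vision.grab_frame("top")
for n,D in(("top",e),("side",d)):
    W=cloud(n,D)*1000; Z=W[...,2]
    for nm,(x,y) in(("hare",(716,-366)),("owl",(789,-95))):
        m=(abs(W[...,0]-x)<60)&(abs(W[...,1]-y)<60)&(Z>45)&(Z<100); print(n,nm,W[m].mean(0).round(),Z[m].max().round())
cv2.imwrite("pics/h.png",np.hstack([cv2.resize(p[150:350,170:370],(400,400)),cv2.resize(q[160:300,120:260],(400,400))]))
E
```

```text
t 15.3 tcp [408.6 184.5 365.5] [-179.9   -0.2  -11.4] F [ 0.5  0.7 -0.4] gap 0.0001 grip 0.0
top hare [ 716. -364.   63.] 81.0
top owl [790. -97.  76.] 88.0
side hare [ 715. -358.   60.] 74.0
side owl [789. -87.  68.] 85.0
```

View pics/h.png

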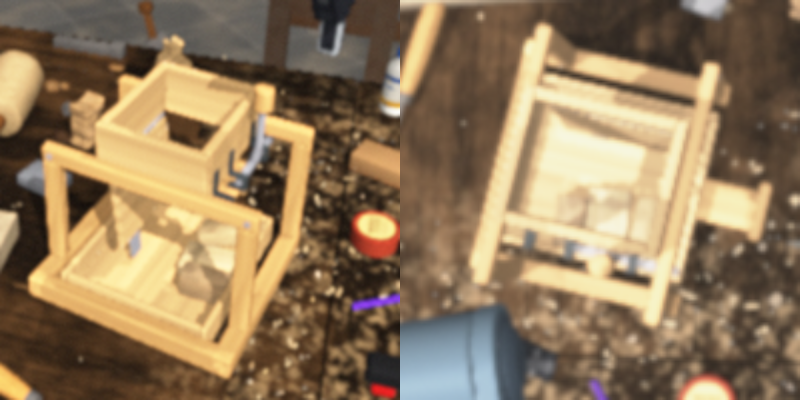

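Crop h shows the floor hanging open, the tray in place, and the offcuts piled in the front of the tray at about (205,255), with the animals unmoved. That was my last picture, so I check the offcuts numerically.

```bash
python3 - <<'E'
from h import *
for n in("side","top"):
    p,d=vision.grab_frame(n); W=cloud(n,d)*1000
    a=W[...,:2]-BO; c,s=np.cos(TH),np.sin(TH)
    x=a[...,0]*c+a[...,1]*s; y=-a[...,0]*s+a[...,1]*c; z=W[...,2]
    m=(d>0)&(abs(x)<135)&(y>-130)&(y<160)&(z<150)&(z>-15)
    H=np.full((15,14),-1)
    for X,Y,Zv in zip(x[m],y[m],z[m]):
        i,j=int((Y+130)//20),int((X+135)//20); H[i,j]=max(H[i,j],Zv)
    print(n,"rows y -130..150, cols x -135..125, max z"); print(H)
E
```

```text
side rows y -130..150, cols x -135..125, max z
[[ -1   1   0  -1  -1  -1  -1  -1  -1  -1  -1  -1  -1  -1]
 [ -1  42  40  -1  -1  -1  -1   5  -1  -1  -1  -1  -1  -1]
 [149  40  36  -1  -1  -1   8   9  10  11   9  -1  -1  -1]
 [ 32  47  -1   4  42  35  27  10  10 147   8  -1  -1  -1]
 [ 32  39  -1  54  45  38  29   9  10  10   9  -1  -1  30]
 [ 32   0  25  47  43  34  24  10  71  79   9  -1  32  31]
 [ 32  -1  26  28  28  27  26   9  88  94  -1  40  31  32]
 [ 30  -1  38  36  27  28  10  10  75 115   9  41  31  31]
 [ 31  39  40  40  40  38   9  11  74 135  10  41  32  30]
 [ 31  40  40  39  40  38  11   9  82 149  11  41  30  31]
 [ -1  40  38  10   9  10  10   9  83 147  10  41 126  30]
 [149  42  36   9   9   9   9   9  10  10  10  42 149 149]
 [ 30  41  41  40  41  43  41  41  41  42  40  41  30  32]
 [ 31  41  41  41  42  41  42  41  41  40  41  40  31  32]
 [ 29  32  29  30  32  30  29  30  32  30  29  31  30  31]]
top rows y -130..150, cols x -135..125, max z
[[ 11   8   7   5   5  16  23  19   7   7   3   7   5   5]
 [142  44  48  41  45  50  46  47  43  51  47  46 127 143]
 [  0  49  59   9  11   6   7   9  10  15  14   9   1  -1]
 [ 34  56  61  53  48  38  27   8  70 146  -1  43  36  38]
 [ 36  47  54  54  53  41  28  13  73 149  -1  44  36  34]
 [ 37  43  12  30  31  32  27  14  78 149  -1  45  37  35]
 [ 36  40  26  34  37  32  30  14  71 149  -1  44  34  34]
 [ 34  41  45  40  42  37  25  13  74 148  -1  45  41  37]
 [ 37  40  40  42  42  41  18  16  71 146  -1  45  33  34]
 [ 36  43  44  44  41  17  15  14  76 149  -1  44  33  37]
 [149  41  17  14  16  12  13  14  16 125  -1  45 148 137]
 [141  47  38  12  17  12  14  11  16  16   8  45 142  -1]
 [ 32  48  33   6   6   8   8   7  11   3   4  42  34  -1]
 [ 38  37  37  35  33  34  34  34  33  34  33  36  36  33]
 [  7   2   5   6   2   2   2   2   4   7   5   7   3   3]]
```

```bash
python3 -c "
from station import bot
print(bot.close_job())"
```

```text
the job is handed in; nothing more can be done
None
```

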